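Load the analyser's reagent rack in the order of the cold-store rack

TASK

Bring the four reagent bottles over from the aluminium cold-store rack to the empty dark grey analyser rack, in the same order: counting from the red end block of each rack, every bottle goes into the pocket with the position number it had before. Take each one straight across, without putting it down anywhere else, keep it upright and set it on its pocket's floor, do not drop it; leave the glass beaker where it is.

Things in the scene. Friction and masses are not known exactly. Their poses are not given: they have to be found in the camera images.
- bottle_blue_centre (a point): reagent bottle with a blue screw cap and a blue stripe round its label: upright white cylinder 34 mm in diameter up to 68 mm, shoulder, then a cap 29 mm in diameter from 79 to 96 mm; about 70 g. This point is its centre, on its axis, 48 mm above its underside; z up. Starts upright in one of the four pockets of the cold-store rack, which one varies
- bottle_yellow_centre (a point): reagent bottle with a yellow screw cap and a yellow stripe round its label: upright white cylinder 34 mm in diameter up to 68 mm, shoulder, then a cap 29 mm in diameter from 79 to 96 mm; about 70 g. This point is its centre, on its axis, 48 mm above its underside; z up. Starts upright in one of the four pockets of the cold-store rack, which one varies
- bottle_green_centre (a point): reagent bottle with a green screw cap and a green stripe round its label: upright white cylinder 34 mm in diameter up to 68 mm, shoulder, then a cap 29 mm in diameter from 79 to 96 mm; about 70 g. This point is its centre, on its axis, 48 mm above its underside; z up. Starts upright in one of the four pockets of the cold-store rack, which one varies
- bottle_purple_centre (a point): reagent bottle with a purple screw cap and a purple stripe round its label: upright white cylinder 34 mm in diameter up to 68 mm, shoulder, then a cap 29 mm in diameter from 79 to 96 mm; about 70 g. This point is its centre, on its axis, 48 mm above its underside; z up. Starts upright in one of the four pockets of the cold-store rack, which one varies
- cold_rack: cold-store rack: aluminium, 58 x 244 mm (x, y), fixed, full at first. Origin: centre of its underside; z up, +y along the row to the red end block (34 mm high). Four square pockets 50 mm wide inside, centres at x = 0, y = +81, +27, -27, -81 mm (positions 1 to 4, 1 at the red end); floors 6 mm up, walls 4 mm thick, tops 24 mm up; a ledge 14 mm high juts out 14 mm at -x. A standing bottle's centre is 54 mm up
- seat1 (a point): position 1 of the dark grey analyser rack (next to the red end block, 1 black stud on its label ledge): where the centre of the bottle standing in that pocket belongs. Empty at the start; the rack can be turned quite differently from the other. Square pocket 50 mm wide inside, floor 48 mm below this point, walls 4 mm thick, tops 30 mm below. z up, x across the row, y along the row towards the red block; fixed
- seat2 (a point): position 2 of the dark grey analyser rack (second from the red end block, 2 studs): where the centre of the bottle standing in that pocket belongs. Empty at the start; the rack can be turned quite differently from the other. Square pocket 50 mm wide inside, floor 48 mm below this point, walls 4 mm thick, tops 30 mm below. z up, x across the row, y along the row towards the red block; fixed
- seat3 (a point): position 3 of the dark grey analyser rack (third from the red end block, 3 studs): where the centre of the bottle standing in that pocket belongs. Empty at the start; the rack can be turned quite differently from the other. Square pocket 50 mm wide inside, floor 48 mm below this point, walls 4 mm thick, tops 30 mm below. z up, x across the row, y along the row towards the red block; fixed
- seat4 (a point): position 4 of the dark grey analyser rack (last from the red end block, next to the steel lug, 4 studs): where the centre of the bottle standing in that pocket belongs. Empty at the start; the rack can be turned quite differently from the other. Square pocket 50 mm wide inside, floor 48 mm below this point, walls 4 mm thick, tops 30 mm below. z up, x across the row, y along the row towards the red block; fixed
- beaker: bystander: small open glass beaker, 62 mm across, 75 mm tall, loose; origin at the centre of its underside

How it is judged:
By the outcome, as a careful person would: the job done as asked, in the order asked, and still so for the second after the job is handed in, with the robot touching nothing.
It also fails if it takes over 115 s, if anything falls off the work surface, if the arm or the gripper's body presses on something with over 40 N, if the wrist force passes 120 N, or if a joint passes its speed limit or range.

ROBOT

A 7-joint arm with a two-finger parallel gripper is mounted at the origin on the work surface. World frame = base frame: x ahead of the robot, y to its left, z up, the work surface at z = 0. Lengths are in m, angles in rad, forces in N, time in s.
With the tool pointing down it reaches from about 0.425 to 0.875 m from the base axis. Payload 4.7 kg.
Tool frame: the origin (TCP) lies at the very end of the fingers, on their centre line; the grasp point (between the pads) lies 19 mm behind it; z points along the fingers, y is the line along which they close (so a half turn about z gives the same grasp; the last joint's range is limited). The gripper opens to 87 mm and grips with 3 to 60 N. Pads are 19 mm wide; open, the fingers measure 117 mm over their backs; the gripper's body (75 mm by 190 mm) begins 51 mm behind the grasp point.
Start: joints at [1.309, 0.321, -0.07, 1.45, 0.023, 1.371, -0.057], TCP at [0.177, -0.625, 0.223] pointing down, gripper open.
Joint ranges: [-2.86, 2.86], [-0.3, 2.09], [-1.38, 1.24], [0.06, 2.45], [-1.56, 4.7], [0.09, 2.05], [-2.69, 2.69]. Speed limits (rad/s): [2.57, 2.57, 3.14, 3.14, 3.14, 3.14, 3.14].

INTERFACE

Orientations are given as a rotation vector (axis times angle).
In Python, from bench import ctrl, imaging, ticket gives the robot as it stands.
- The arm moves only by the tool jog_arm, never from a script. Its argument "rows" is text: rows parted by semicolons, each of 7 numbers parted by spaces: the shift along the tool's x, y, z in cm, then the turn, a rotation vector about the tool's x, y, z in rad, then the closure, from -1 (fully open) to 1 (shut), so that 0 is half open. A call has 1 to 5 rows; each row shifts and turns the commanded pose from where the row before left it, along the tool's axes as they then stand; what a row does not reach is not made up. A row lasts 1/8 s, in which the tool goes at most 62.5 mm and 10.7 degrees, less where a joint would pass 70% of its speed; a pose out of reach is approached as far as the arm can. A call with a gripper value outside its range is refused whole. The fingers move at their own pace and stop on an object; "force" is the grip in N (left out, the last holds). Time passes only in rows, so rows that do not move let the fingers close. It gives the time, the measured TCP pose, the force, the opening and the grip force at its end, in the units of the state.
- ctrl.get_state(): the state, without advancing time (a new reading comes with each control period).
- imaging.get_image(name): name is "side" or "top"; returns a dict with "img" (384x512x3 uint8, blue, green, red), "vertical_fov" (degrees; the focal length in pixels is half the picture's height over the tangent of half this angle, whatever the lens; pixels are square), "cx", "cy" (the principal point, pixels), "origin" and "orientation" of the camera in the world. Camera axes: x right, y down, z forward; pixel columns grow to the right and rows downward; lengths in m; the calibration is good to about 2 mm. A picture is of the moment at which its call begins. There is no depth.
- ticket.close_job(): hands the job in; it is judged then, once.
The state is a dict: "time": time; "joint_positions": joint angles; "qd": joint speeds; "joint_torque": joint torques, N m; "position": TCP position; "tool_rot": TCP orientation; "ft_force": force on the tool from outside, world axes, zero at the start; "torque": the same for the moment, N m; "grip_width": opening from 0.0 (shut) to 1.0 (fully open); "grip_force": force on a finger pad.
Only numpy, scipy, OpenCV 4.12 (cv2) and the standard library are available. Lean on these libraries where they do the work, as an engineer would, in place of code of your own. Each camera call takes 0.05 s, during which the arm holds its last target. There are 200 camera calls.

## Working session

There is one attempt and no reset: what is moved stays moved. The work goes in short steps, Python scripts to look and compute and a tool call to move; the robot and the scene stay as the last step left them, time stands still between calls to the robot, and variables do not carry over. Pictures are saved under pics/ and viewed, at most 14 in all, crops included, and the job is handed in when it is done.

Besides the shell and the picture viewer there is one more tool, called after "Call:" as name(argument=value, ...), one argument or row to a line, values as JSON. jog_arm: Moves the arm, as the interface text tells. Its arguments: {"type":"object","properties":{"rows":{"type":"string"},"force":{"type":"number"}},"required":["rows"]}

```bash
mkdir -p pics
cat > h.py <<'E'
import numpy as np, cv2
from scipy.spatial.transform import Rotation as R
from bench import ctrl, imaging, ticket
def cam(n):
    d=imaging.get_image(n); d['f']=d['img'].shape[0]/2/np.tan(np.radians(d['vertical_fov'])/2)
    o=np.array(d['orientation']); d['R']=o if o.shape==(3,3) else R.from_rotvec(o).as_matrix() if o.size==3 else R.from_quat(o).as_matrix()
    return d
def ray(d,u,v,z):
    r=d['R']@np.array([(u-d['cx'])/d['f'],(v-d['cy'])/d['f'],1]); o=np.array(d['origin']); return o+r*(z-o[2])/r[2]
def proj(d,p):
    q=d['R'].T@(np.array(p)-d['origin']); return q[:2]/q[2]*d['f']+[d['cx'],d['cy']]
E
python3 - <<'E'
from h import *
for n in ("top","side"):
    d=cam(n); cv2.imwrite(f'pics/{n}0.png',d['img']); print({k:v for k,v in d.items() if k!='img'})
print(ctrl.get_state())
E
```

```text
{'vertical_fov': 53.02496245965092, 'cx': 250.958365088611, 'cy': 186.90751413009977, 'origin': array([ 0.41201468, -0.01436084,  1.01343563]), 'orientation': array([-2.10781071,  2.13507795, -0.16607319]), 'f': np.float64(384.88243747380363), 'R': array([[-0.01112519, -0.9846738 ,  0.17405096],
       [-0.9997441 ,  0.01438187,  0.01746102],
       [-0.01969659, -0.17381216, -0.98458183]])}
{'vertical_fov': 46.59336937658402, 'cx': 260.92041538988383, 'cy': 192.83872742681825, 'origin': array([ 0.49175782, -0.65597282,  0.63966028]), 'orientation': array([-2.29871119,  0.07428833, -0.04423834]), 'f': np.float64(445.89003015890705), 'R': array([[ 0.99764557, -0.03944517,  0.05610171],
       [-0.06811823, -0.66478898,  0.74391903],
       [ 0.00795178, -0.74598907, -0.66591071]])}
{'time': 0.1, 'joint_positions': array([ 1.3091347 ,  0.32173574, -0.07007682,  1.45153617,  0.02260635,
        1.37080495, -0.0568992 ]), 'qd': array([ 8.25040606e-05, -1.65123007e-04,  1.16253315e-03, -2.82564219e-03,
        5.30112063e-06,  1.65187315e-04, -1.10573363e-03]), 'joint_torque': array([-4.11101297e-06, -4.92572987e+01, -4.05687941e-01, -3.13400459e+01,
       -6.41433243e-02,  3.94803251e-02,  5.83424526e-05]), 'position': array([ 0.176795  , -0.62498577,  0.22158781]), 'tool_rot': array([-3.11012382e+00, -4.31599677e-01,  5.23736012e-04]), 'ft_force': array([-0.18341912, -0.26116369, -0.65739709]), 'torque': array([-0.02623353,  0.01571494,  0.01222891]), 'grip_force': 0.0, 'grip_width': 0.998794390445569}
```

View pics/top0.png

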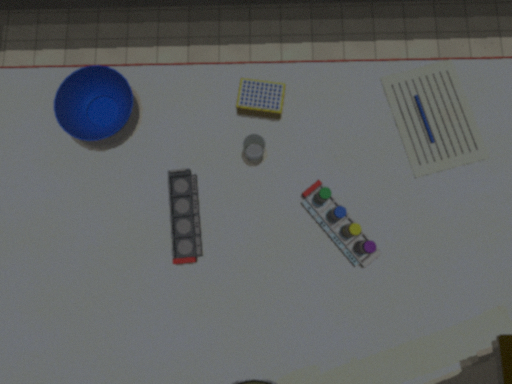

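View pics/side0.png

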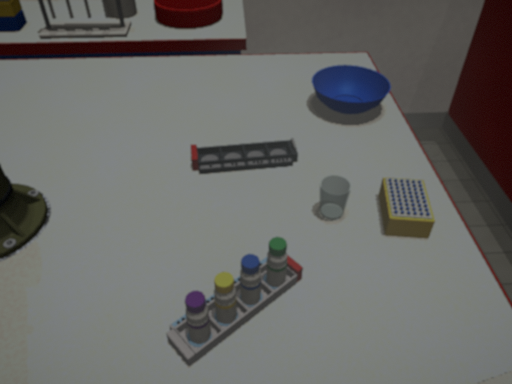

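The top view shows the bottles green, blue, yellow, purple (positions 1–4) at about (324,193), (340,213), (354,230) and (369,247). The analyser rack's pockets are at about (185,246) for position 1, by the red block, through to (181,186) for position 4. The beaker is at (254,149).

Next I'll segment the caps and zoom in on the analyser rack.

```bash
cat > m.py <<'E'
from h import *
def caps(d):
    hsv=cv2.cvtColor(d['img'],cv2.COLOR_BGR2HSV); out={}
    for n,lo,hi in(('green',45,80),('blue',100,120),('yellow',20,35),('purple',130,160)):
        m=cv2.inRange(hsv,(lo,110,50),(hi,255,255))
        k,l,s,c=cv2.connectedComponentsWithStats(m)
        out[n]=[(s[i,4],*np.round(c[i],1)) for i in range(1,k) if s[i,4]>40]
    return out
E
python3 - <<'E'
from m import *
T=cam('top');S=cam('side')
for n,d in(('T',T),('S',S)):
    for c,v in caps(d).items(): print(n,c,[(a,u,w,np.round(ray(d,u,w,.095),4)[:2]) for a,u,w in v])
a=cv2.resize(T['img'][160:270,155:215],None,fx=5.4,fy=5.4,interpolation=2)
b=cv2.resize(S['img'][130:180,180:310],None,fx=3.6,fy=3.6,interpolation=2)
c=np.zeros((594,800,3),np.uint8); c[:a.shape[0],:a.shape[1]]=a[:594]; c[:b.shape[0],325:325+b.shape[1]]=b
e=cv2.resize(T['img'][175:270,295:385],None,fx=4.2,fy=4.2,interpolation=2); c[190:190+e.shape[0],330:330+e.shape[1]]=e
cv2.imwrite('pics/z0.png',c)
E
```

```text
T green [(np.int32(93), np.float64(324.5), np.float64(192.9), array([ 0.5571, -0.175 ]))]
T blue [(np.int32(4645), np.float64(93.2), np.float64(102.9), array([0.7971, 0.4006])), (np.int32(136), np.float64(424.2), np.float64(119.1), array([ 0.7387, -0.4294])), (np.int32(108), np.float64(339.6), np.float64(211.8), array([ 0.511 , -0.2089]))]
T yellow [(np.int32(171), np.float64(261.4), np.float64(108.6), array([ 0.7738, -0.0265])), (np.int32(116), np.float64(354.4), np.float64(228.9), array([ 0.4699, -0.2417]))]
T purple [(np.int32(103), np.float64(369.0), np.float64(246.4), array([ 0.4287, -0.2734]))]
S green []
S blue [(np.int32(2398), np.float64(351.2), np.float64(85.2), array([0.7928, 0.3458])), (np.int32(186), np.float64(250.0), np.float64(261.5), array([ 0.5096, -0.2074]))]
S yellow [(np.int32(195), np.float64(6.0), np.float64(8.1), array([-0.2587,  0.939 ])), (np.int32(454), np.float64(410.7), np.float64(219.1), array([ 0.7913, -0.1308])), (np.int32(234), np.float64(223.8), np.float64(280.7), array([ 0.4685, -0.2418]))]
S purple [(np.int32(197), np.float64(194.9), np.float64(299.1), array([ 0.4266, -0.272 ]))]
```

View pics/z0.png

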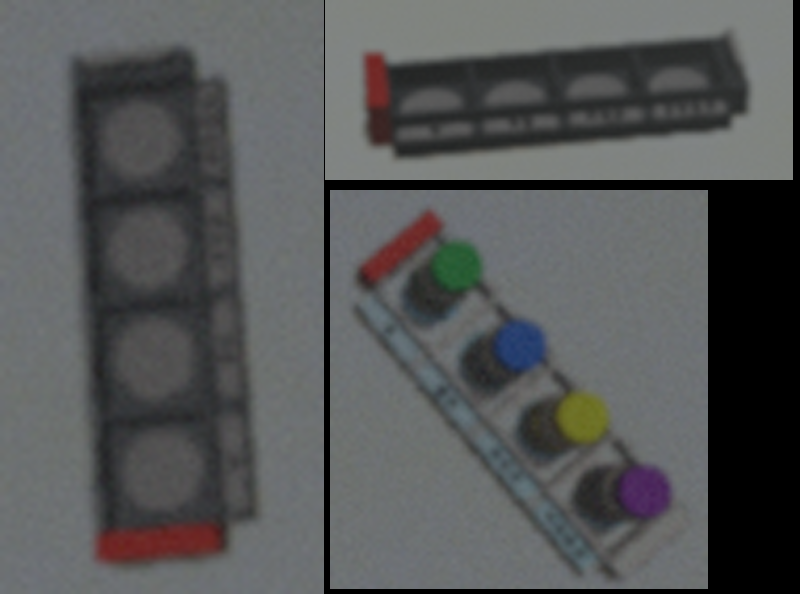

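The crop confirms the colour order: green is next to the red block, then blue, yellow and purple. On the analyser rack, the floor discs run from seat1 by the red block at the bottom to seat4 at the top, and the ledge is on the right (-y side).

```bash
cat > nav.py <<'E'
from h import *
import sys
def go(x,y,z,yaw):  # yaw deg of tool x in world
    s=ctrl.get_state(); M=R.from_rotvec(s['tool_rot']).as_matrix(); p=s['position']
    y0=np.radians(yaw); tgt=np.array([[np.cos(y0),np.sin(y0),0],[np.sin(y0),-np.cos(y0),0],[0,0,-1]]).T
    print('t',round(s['time'],2),'pos',p.round(4),'shift_cm',(M.T@(np.array([x,y,z])-p)*100).round(2),'rot',R.from_matrix(M.T@tgt).as_rotvec().round(3),'w',round(s['grip_width'],3),'gf',round(s['grip_force'],1),'j7',s['joint_positions'][6].round(2))
    return M
if __name__=='__main__': go(*map(float,sys.argv[1:5]))
E
python3 - <<'E'
from h import *
T=cam('top');S=cam('side')
cr=np.array([(160,468),(153,357),(146,247),(140,137)])
for z in(.002,.006,.012,.02):
    P=[ray(T,155-.5+.5/5.4+u/5.4,160-.5+v/5.4,z) for u,v in cr]
    print(z,np.round(P,4)[:,:2].tolist(),'side',[proj(S,p).round(1).tolist() for p in P])
print('side cols',[(u-325)/3.6+180 for u in(432,513,595,677)])
c=(P[0]-P[3]);print(np.degrees(np.arctan2(c[1],c[0])),np.linalg.norm(c))
# top corners of red block/table level ledge in side
print('ledge bottom front side ->z0',ray(S,180+(395-325)/3.6,130+157/3.6,0),ray(S,180+(730-325)/3.6,130+127/3.6,0))
print('ledge outer top view z.014',ray(T,155+228/5.4,160+520/5.4,.0),ray(T,155+222/5.4,160+520/5.4,.014))
print('beaker',ray(T,254,155,0))
E
python3 nav.py .428 -.273 .2 37.4
```

```text
0.002 [[0.4365, 0.1793], [0.49, 0.1838], [0.5441, 0.1883], [0.5991, 0.1924]] side [[210.8, 159.7], [233.7, 157.8], [256.5, 155.8], [279.5, 154.0]]
0.006 [[0.4364, 0.1786], [0.4897, 0.183], [0.5435, 0.1875], [0.5984, 0.1916]] side [[210.7, 158.6], [233.5, 156.6], [256.3, 154.7], [279.3, 152.8]]
0.012 [[0.4362, 0.1774], [0.4892, 0.1818], [0.5427, 0.1863], [0.5973, 0.1904]] side [[210.4, 156.8], [233.3, 154.9], [256.0, 152.9], [279.0, 151.1]]
0.02 [[0.436, 0.1759], [0.4886, 0.1803], [0.5417, 0.1847], [0.5958, 0.1887]] side [[210.1, 154.4], [232.9, 152.5], [255.6, 150.6], [278.5, 148.8]]
side cols [209.72222222222223, 232.22222222222223, 255.0, 277.77777777777777]
-175.40459461482158 0.16026652214486123
ledge bottom front side ->z0 [0.41140692 0.13194402 0.        ] [0.62521569 0.14994457 0.        ]
ledge outer top view z.014 [0.41009584 0.14531654 0.        ] [0.41015392 0.14596672 0.014     ]
beaker [ 0.67896409 -0.0056211   0.        ]
t 0.3 pos [ 0.1769 -0.6253  0.2222] shift_cm [ 33.75 -27.06   2.23] rot [-0.001 -0.    -0.377] w 1.002 gf 0.0 j7 -0.06
```

Call:
jog_arm(
  rows="4 -3.2 0 0 0 0 -1;4 -3.2 0 0 0 0 -1;4 -3.2 0 0 0 0 -1;4 -3.2 0 0 0 0 -1;4 -3.2 0 0 0 0 -1",
  force=30,
)

```text
time: 0.92
position: [0.3267, -0.4156, 0.2227]
tool_rot: [3.111, 0.432, 0.0]
ft_force: [-0.0, -0.7, -0.5]
grip_width: 1.0
grip_force: 0.0
```

Call:
jog_arm(
  rows="4 -3.2 0 0 0 0 -1;4 -3.2 0 0 0 0 -1;4 -3.2 0 0 0 0 -1;0 0 0 0 0 -0.18 -1;0 0 0 0 0 -0.18 -1",
)

```text
time: 1.55
position: [0.4157, -0.2912, 0.2227]
tool_rot: [2.98, 0.994, -0.0]
ft_force: [0.0, -1.6, -0.9]
grip_width: 0.997
grip_force: 0.0
```

```bash
python3 nav.py .428 -.273 .2 37.4
```

```text
t 1.55 pos [ 0.4157 -0.2912  0.2227] shift_cm [ 2.08 -0.71  2.27] rot [ 0.     0.    -0.009] w 0.997 gf 0.0 j7 -0.38
```

Call:
jog_arm(
  rows="2.1 -0.7 2 0 0 0 -1;0 0 5 0 0 0 -1;0 0 5 0 0 0 -1;0 0 4 0 0 0 -1;0 0 2 0 0 0 -1",
)

```text
time: 2.17
position: [0.4264, -0.273, 0.0402]
tool_rot: [-2.981, -0.981, 0.003]
ft_force: [0.1, -0.2, 0.6]
grip_width: 1.0
grip_force: 0.0
```

```bash
python3 nav.py .428 -.273 .042 37.4
python3 - <<'E'
from h import *
d=cam('side'); cv2.imwrite('pics/s1.png',cv2.resize(d['img'][200:380,120:340],None,fx=3,fy=3))
E
```

```text
t 2.17 pos [ 0.4264 -0.273   0.0402] shift_cm [ 0.12  0.09 -0.18] rot [-0.003  0.001 -0.017] w 1.0 gf 0.0 j7 -0.5
```

View pics/s1.png

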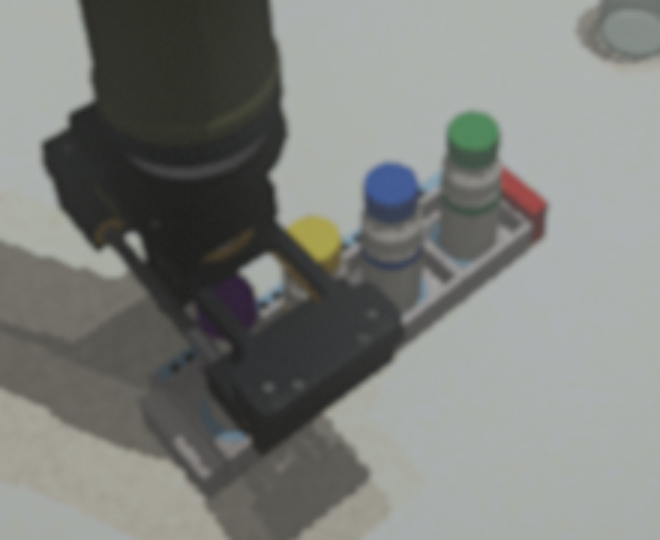

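The open fingers straddle purple across the row, clear of yellow. I'll close on it.

Call:
jog_arm(
  rows="0.1 0.1 -0.2 0 0 0 -1;0 0 0 0 0 0 1;0 0 0 0 0 0 1;0 0 0 0 0 0 1;0 0 0 0 0 0 1",
  force=25,
)

```text
time: 2.85
position: [0.4294, -0.2743, 0.0448]
tool_rot: [2.984, 0.982, 0.0]
ft_force: [-0.4, 0.4, 0.2]
grip_width: 0.631
grip_force: 0.0
```

Call:
jog_arm(
  rows="0 0 0 0 0 0 1;0 0 0 0 0 0 1;0 0 -1 0 0 0 1;0 0 -3 0 0 0 1;0 0 -3 0 0 0 1",
)

```text
time: 3.48
position: [0.4292, -0.274, 0.1157]
tool_rot: [-2.984, -0.982, 0.0]
ft_force: [0.2, 0.0, -0.9]
grip_width: 0.38
grip_force: 25.0
```

```bash
python3 nav.py .597 .1905 .16 4.6
python3 - <<'E'
from h import *
d=cam('side'); cv2.imwrite('pics/s2.png',cv2.resize(d['img'][160:380,80:340],None,fx=2.5,fy=2.5))
E
```

```text
t 3.48 pos [ 0.4292 -0.274   0.1157] shift_cm [ 41.08 -27.4   -4.42] rot [-0.     0.     0.556] w 0.38 gf 25.0 j7 -0.46
```

View pics/s2.png

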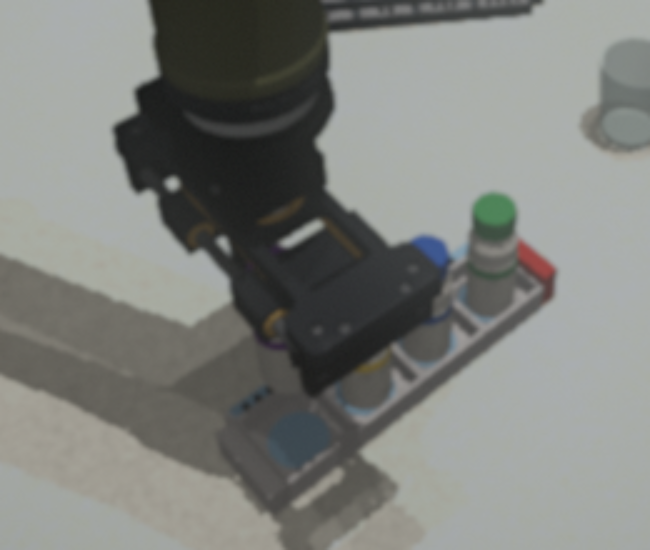

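Purple is held with the opening at 33 mm and its pocket is empty. I'll lift clear and carry it over.

Call:
jog_arm(
  rows="0 0 -2.5 0 0 0 1;0 0 -2 0 0 0 1;2 -1.4 0 0 0 0 1;4 -2.6 0 0 0 0 1;4.1 -2.8 0 0 0 0 1",
)

```text
time: 4.15
position: [0.4707, -0.1586, 0.1602]
tool_rot: [2.984, 0.98, 0.001]
ft_force: [0.1, 0.9, 0.7]
grip_width: 0.386
grip_force: 25.0
```

Call:
jog_arm(
  rows="4.1 -2.8 0 0 0 0 1;4.1 -2.8 0 0 0 0 1;4.1 -2.7 0 0 0 0 1;4.1 -2.7 0 0 0 0 1;4.1 -2.7 0 0 0 0 1",
)

```text
time: 4.78
position: [0.5543, 0.0738, 0.1601]
tool_rot: [2.984, 0.981, 0.001]
ft_force: [0.6, -0.2, -0.7]
grip_width: 0.38
grip_force: 25.0
```

Call:
jog_arm(
  rows="4.1 -2.7 0 0 0 0 1;4 -2.7 0 0 0 0 1;0 0 0 0 0 0.18 1;0 0 0 0 0 0.18 1;0 0 0 0 0 0.18 1",
)

```text
time: 5.4
position: [0.5869, 0.1642, 0.1598]
tool_rot: [3.138, 0.142, -0.0]
ft_force: [-0.1, -0.1, 0.5]
grip_width: 0.383
grip_force: 25.0
```

```bash
python3 nav.py .597 .1905 .0468 4.6
```

```text
t 5.4 pos [0.5869 0.1642 0.1598] shift_cm [ 1.25 -2.52 11.3 ] rot [0.   0.   0.01] w 0.383 gf 25.0 j7 -1.95
```

Call:
jog_arm(
  rows="1.25 -2.5 0 0 0 0.01 1;0 0 4 0 0 0 1;0 0 4 0 0 0 1;0 0 0 0 0 0 1;0 0 0 0 0 0 1",
)

```text
time: 6.02
position: [0.5979, 0.1906, 0.0812]
tool_rot: [-3.138, -0.135, -0.003]
ft_force: [1.3, 0.4, -0.1]
grip_width: 0.382
grip_force: 25.0
```

```bash
python3 nav.py .597 .1905 .0468 4.6
python3 - <<'E'
from h import *
d=cam('side'); t=cam('top')
c=np.zeros((600,800,3),np.uint8)
a=cv2.resize(d['img'][80:190,180:330],None,fx=5.3,fy=5.3)[:370,:795]; c[:a.shape[0],:a.shape[1]]=a
a=cv2.resize(t['img'][170:270,155:255],None,fx=2.3,fy=2.3); c[370:600,:230]=a
cv2.imwrite('pics/s3.png',c)
E
```

```text
t 6.03 pos [0.5979 0.1906 0.0812] shift_cm [-0.1  -0.    3.44] rot [-0.    -0.002  0.005] w 0.382 gf 25.0 j7 -2.04
```

View pics/s3.png

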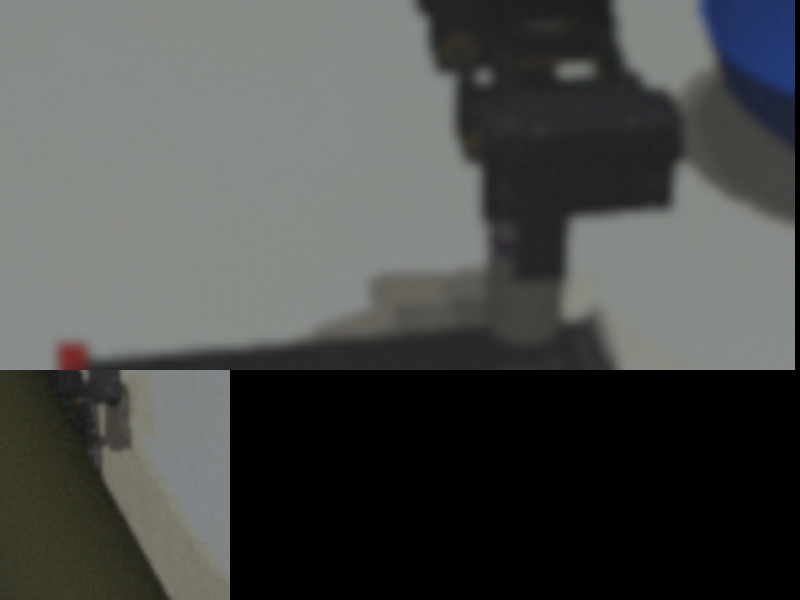

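Run:
```python
from h import *
d=cam('side')
for x in(.593,.598): print([proj(d,(x,.1906,z)).round(1).tolist() for z in(.042,.062,.1)])
print('seat4 floor',proj(d,(.597,.1905,.007)))
# column edges of bottle below finger
r=d['img'][137,255:300].mean(-1).astype(int); print(r)
r=d['img'][143,255:300].mean(-1).astype(int); print(r)
```

```text
[[277.6, 140.7], [277.9, 133.5], [278.4, 119.2]]
[[279.7, 140.6], [280.0, 133.4], [280.7, 119.2]]
seat4 floor [278.76745803 152.79391495]
[ 88  87  87  86  87  88  88  86  85  81  76  72  71  71  72  70  69  64
  62  62  64  65  66  65  66  67  67  65  64  62  76 105 126 133 133 132
 126 125 129 134 135 135 136 137 136]
[ 56  49  49  47  47  46  46  45  43  43  42  43  42  41  42  41  41  43
  46  53  59  61  62  63  63  62  63  60  56  51  46  42  44  46  48  48
  49  63  84 104 120 129 133 133 132]
```

Columns of the held bottle and seat4 agree to within 1 px, about 2 mm. I'll lower it, ending slowly.

Call:
jog_arm(
  rows="-0.1 0 1.3 0 0 0 1;0 0 1 0 0 0 1;0 0 0.2 0 0 0 1;0 0 0.2 0 0 0 1;0 0 0 0 0 0 1",
)

```text
time: 6.8
position: [0.596, 0.1902, 0.0525]
tool_rot: [-3.139, -0.135, -0.0]
ft_force: [0.5, 0.1, -1.0]
grip_width: 0.383
grip_force: 25.0
```

Call:
jog_arm(
  rows="0 0 0.2 0 0 0 1;0 0 0.1 0 0 0 1;0 0 0.1 0 0 0 1;0 0 0 0 0 0 1",
)

```text
time: 7.3
position: [0.5959, 0.19, 0.0484]
tool_rot: [3.139, 0.135, -0.0]
ft_force: [-0.3, 0.3, -0.1]
grip_width: 0.381
grip_force: 25.0
```

Call:
jog_arm(
  rows="0 0 0.1 0 0 0 1;0 0 0.1 0 0 0 1;0 0 0 0 0 0 1;0 0 0 0 0 0 1",
)

```text
time: 7.8
position: [0.5959, 0.1901, 0.0465]
tool_rot: [3.139, 0.135, -0.0]
ft_force: [-0.0, 0.2, -0.3]
grip_width: 0.382
grip_force: 25.0
```

Call:
jog_arm(
  rows="0 0 0.1 0 0 0 1;0 0 0.1 0 0 0 1;0 0 0 0 0 0 1;0 0 0 0 0 0 1",
)

```text
time: 8.3
position: [0.596, 0.1901, 0.0446]
tool_rot: [3.139, 0.135, 0.0]
ft_force: [1.0, -0.4, -0.2]
grip_width: 0.383
grip_force: 25.0
```

Call:
jog_arm(
  rows="0 0 0.1 0 0 0 1;0 0 0 0 0 0 1;0 0 0 0 0 0 1",
)

```text
time: 8.68
position: [0.5963, 0.1901, 0.0445]
tool_rot: [3.138, 0.135, 0.001]
ft_force: [-1.3, -1.0, 5.2]
grip_width: 0.384
grip_force: 25.0
```

Call:
jog_arm(
  rows="0 0 0.1 0 0 0 1;0 0 0 0 0 0 1;0 0 0 0 0 0 1",
)

```text
time: 9.05
position: [0.5965, 0.1901, 0.0445]
tool_rot: [3.138, 0.134, 0.002]
ft_force: [-2.6, -1.1, 10.7]
grip_width: 0.383
grip_force: 25.0
```

Contact is at TCP z = 0.0445, so the floor is 6 mm up as on the other rack. I'll ease off, release and rise.

Call:
jog_arm(
  rows="0 0 -0.2 0 0 0 1;0 0 0 0 0 0 0.1;0 0 0 0 0 0 -1;0 0 0 0 0 0 -1;0 0 0 0 0 0 -1",
)

```text
time: 9.68
position: [0.5959, 0.1901, 0.0443]
tool_rot: [3.139, 0.135, -0.0]
ft_force: [0.2, -0.4, 0.6]
grip_width: 0.704
grip_force: 0.0
```

Call:
jog_arm(
  rows="0 0 -1 0 0 0 -1;0 0 -3 0 0 0 -1;0 0 -5 0 0 0 -1;0 0 -4 0 0 0 -1;0 0 0 0 0 -0.18 -1",
)

```text
time: 10.3
position: [0.5983, 0.1915, 0.1799]
tool_rot: [-3.112, -0.424, -0.013]
ft_force: [-0.4, -0.7, -0.2]
grip_width: 0.998
grip_force: 0.0
```

```bash
python3 nav.py .469 -.242 .16 37.4;python3 - <<'E'
from m import *
S=cam('side')
cv2.imwrite('pics/s4.png',cv2.resize(S['img'][100:350,120:370],None,fx=2.4,fy=2.4))
for c,v in caps(S).items(): print(c,[(a,u,w,np.round(ray(S,u,w,.095),4)[:2]) for a,u,w in v])
E
```

```text
t 10.3 pos [0.5983 0.1915 0.1799] shift_cm [-24.06  38.31   1.81] rot [ 0.002 -0.008 -0.382] w 0.998 gf 0.0 j7 -1.82
green []
blue [(np.int32(2455), np.float64(350.8), np.float64(85.5), array([0.7914, 0.3443])), (np.int32(186), np.float64(249.9), np.float64(261.5), array([ 0.5095, -0.2074]))]
yellow [(np.int32(236), np.float64(7.6), np.float64(7.8), array([-0.2543,  0.9417])), (np.int32(379), np.float64(410.0), np.float64(217.5), array([ 0.7913, -0.1269])), (np.int32(227), np.float64(223.6), np.float64(280.4), array([ 0.4682, -0.2413]))]
purple []
```

View pics/s4.png

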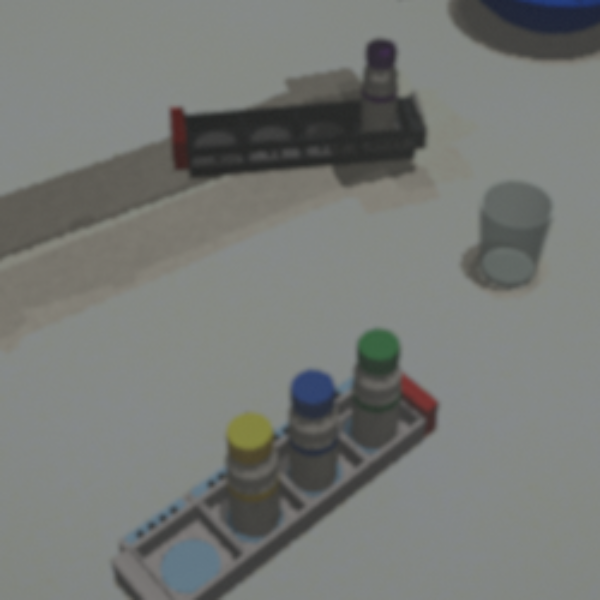

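Purple stands upright in seat 4, seen at crop (380,85), and the other three bottles and the beaker are untouched. Yellow is next.

Call:
jog_arm(
  rows="-2.6 4.2 0 0 0 0 -1;-2.7 4.3 0 0 0 0 -1;-2.7 4.3 0 0 0 0 -1;-2.7 4.3 0 0 0 0 -1;-2.7 4.3 0 0 0 0 -1",
)

```text
time: 10.98
position: [0.522, -0.0531, 0.1747]
tool_rot: [3.114, 0.412, 0.0]
ft_force: [0.1, 0.1, 0.2]
grip_width: 1.0
grip_force: 0.0
```

Call:
jog_arm(
  rows="-2.7 4.3 0 0 0 0 -1;-2.7 4.3 0 0 0 0 -1;-2.7 4.2 0 0 0 0 -1;-2.6 4 0 0 0 -0.18 -1;0 0 0 0 0 -0.18 -1",
)

```text
time: 11.6
position: [0.4614, -0.2465, 0.1744]
tool_rot: [2.99, 0.96, -0.002]
ft_force: [0.7, 0.7, 0.5]
grip_width: 0.999
grip_force: 0.0
```

Call:
jog_arm(
  rows="0 0 0 0 0 -0.02 -1;0 0 0 0 0 0 -1",
)

```text
time: 11.85
position: [0.4641, -0.2409, 0.1746]
tool_rot: [-2.98, -0.994, -0.0]
ft_force: [0.1, -0.6, -0.5]
grip_width: 1.0
grip_force: 0.0
```

```bash
python3 nav.py .469 -.242 .0446 37.4
```

```text
t 11.85 pos [ 0.4641 -0.2409  0.1746] shift_cm [ 0.33  0.38 13.  ] rot [-0.    -0.    -0.009] w 1.0 gf 0.0 j7 -0.54
```

Call:
jog_arm(
  rows="0.3 0.4 3 0 0 0 -1;0 0 5 0 0 0 -1;0 0 4 0 0 0 -1;0 0 1 0 0 0 -1;0 0 0 0 0 0 1",
)

```text
time: 12.48
position: [0.4691, -0.2427, 0.0449]
tool_rot: [-2.979, -0.997, -0.0]
ft_force: [0.1, -0.7, 0.3]
grip_width: 0.95
grip_force: 0.0
```

Call:
jog_arm(
  rows="0 0 0 0 0 0 1;0 0 0 0 0 0 1;0 0 0 0 0 0 1;0 0 0 0 0 0 1;0 0 0 0 0 0 1",
)

```text
time: 13.1
position: [0.4686, -0.2433, 0.0447]
tool_rot: [2.979, 0.997, 0.0]
ft_force: [-0.1, -0.5, -0.0]
grip_width: 0.4
grip_force: 0.3
```

Call:
jog_arm(
  rows="0 0 -1 0 0 0 1;0 0 -3 0 0 0 1;0 0 -5 0 0 0 1;0 0 -3 0 0 0 1;0 0 0 0 0 0 1",
)

```text
time: 13.72
position: [0.4704, -0.2439, 0.1677]
tool_rot: [2.975, 0.996, 0.006]
ft_force: [-0.1, -0.3, -0.9]
grip_width: 0.38
grip_force: 25.0
```

```bash
python3 nav.py .5425 .1865 .0446 4.6
```

```text
t 13.72 pos [ 0.4704 -0.2439  0.1677] shift_cm [ 31.64 -30.1   12.21] rot [ 0.005 -0.004  0.566] w 0.38 gf 25.0 j7 -0.54
```

Call:
jog_arm(
  rows="2.5 -2.4 0 0 0 0 1;3.6 -3.4 0 0 0 0 1;3.6 -3.4 0 0 0 0 1;3.6 -3.4 0 0 0 0 1;3.6 -3.4 0 0 0 0 1",
)

```text
time: 14.35
position: [0.5064, -0.0122, 0.1633]
tool_rot: [-2.979, -0.996, 0.003]
ft_force: [-0.6, -0.3, -0.0]
grip_width: 0.38
grip_force: 25.0
```

Call:
jog_arm(
  rows="3.6 -3.4 0 0 0 0 1;3.6 -3.4 0 0 0 0 1;3.6 -3.4 0 0 0 0 1;3.6 -3.4 0 0 0 0.18 1;0 0 0 0 0 0.18 1",
)

```text
time: 14.98
position: [0.5383, 0.1854, 0.1632]
tool_rot: [-3.104, -0.459, 0.004]
ft_force: [-0.3, -0.9, -0.5]
grip_width: 0.383
grip_force: 25.0
```

Call:
jog_arm(
  rows="0 0 0 0 0 0.18 1;0 0 0 0 0 0.02 1;0 0 0 0 0 0 1",
)

```text
time: 15.35
position: [0.5397, 0.1797, 0.1638]
tool_rot: [3.138, 0.148, -0.002]
ft_force: [0.0, 0.0, -0.8]
grip_width: 0.381
grip_force: 25.0
```

```bash
python3 nav.py .5425 .1865 .0446 4.6
```

```text
t 15.35 pos [0.5397 0.1797 0.1638] shift_cm [ 0.36 -0.65 11.92] rot [0.    0.001 0.014] w 0.381 gf 25.0 j7 -1.98
```

Call:
jog_arm(
  rows="0.4 -0.6 0 0 0 0.015 1;0 0 4 0 0 0 1;0 0 4 0 0 0 1;0 0 2 0 0 0 1;0 0 0.4 0 0 0 1",
)

```text
time: 15.98
position: [0.5431, 0.1863, 0.0595]
tool_rot: [3.139, 0.121, -0.003]
ft_force: [0.7, -0.6, -0.6]
grip_width: 0.383
grip_force: 25.0
```

Call:
jog_arm(
  rows="0 0 0.4 0 0 0 1;0 0 0.4 0 0 0 1;0 0 0.2 0 0 0 1;0 0 0 0 0 0 1;0 0 0 0 0 0 1",
)

```text
time: 16.6
position: [0.5438, 0.1863, 0.0508]
tool_rot: [3.139, 0.12, 0.001]
ft_force: [0.3, 0.1, -0.5]
grip_width: 0.381
grip_force: 25.0
```

Call:
jog_arm(
  rows="0 0 0.2 0 0 0 1;0 0 0.1 0 0 0 1;0 0 0.1 0 0 0 1;0 0 0 0 0 0 1;0 0 0 0 0 0 1",
)

```text
time: 17.23
position: [0.5436, 0.1863, 0.0465]
tool_rot: [3.139, 0.121, -0.0]
ft_force: [-0.4, -0.2, -1.3]
grip_width: 0.387
grip_force: 25.0
```

Call:
jog_arm(
  rows="0 0 0.1 0 0 0 1;0 0 0.1 0 0 0 1;0 0 0.05 0 0 0 1;0 0 0 0 0 0 1;0 0 0 0 0 0 1",
)

```text
time: 17.85
position: [0.5439, 0.1863, 0.0446]
tool_rot: [3.139, 0.12, 0.001]
ft_force: [-1.5, -1.3, 4.9]
grip_width: 0.384
grip_force: 25.0
```

Call:
jog_arm(
  rows="0 0 -0.05 0 0 0 1;0 0 0 0 0 0 0.1;0 0 0 0 0 0 -1;0 0 0 0 0 0 -1;0 0 0 0 0 0 -1",
)

```text
time: 18.48
position: [0.5435, 0.1863, 0.0444]
tool_rot: [3.139, 0.121, -0.0]
ft_force: [0.6, -0.4, 0.0]
grip_width: 0.703
grip_force: 0.0
```

Call:
jog_arm(
  rows="0 0 -1 0 0 0 -1;0 0 -3 0 0 0 -1;0 0 -5 0 0 0 -1;0 0 -4 0 0 0 -1;0 0 0 0 0 -0.18 -1",
)

```text
time: 19.1
position: [0.546, 0.1876, 0.1795]
tool_rot: [-3.114, -0.409, -0.013]
ft_force: [-0.0, -0.6, -0.4]
grip_width: 0.999
grip_force: 0.0
```

```bash
python3 nav.py .510 -.2083 .0446 37.4;python3 - <<'E'
from m import *
S=cam('side')
cv2.imwrite('pics/s5.png',cv2.resize(S['img'][100:350,120:370],None,fx=2.4,fy=2.4))
for c,v in caps(S).items(): print(c,[(a,u,w,np.round(ray(S,u,w,.095),4)[:2]) for a,u,w in v])
E
```

```text
t 19.1 pos [0.546  0.1876 0.1795] shift_cm [-13.82  37.31  13.4 ] rot [ 0.002 -0.008 -0.391] w 0.999 gf 0.0 j7 -1.82
green []
blue [(np.int32(2376), np.float64(351.0), np.float64(85.0), array([0.7925, 0.3469])), (np.int32(185), np.float64(249.9), np.float64(261.5), array([ 0.5095, -0.2074]))]
yellow [(np.int32(210), np.float64(6.6), np.float64(8.2), array([-0.2564,  0.938 ])), (np.int32(46), np.float64(257.2), np.float64(123.6), array([0.5451, 0.1833])), (np.int32(394), np.float64(410.0), np.float64(217.8), array([ 0.7911, -0.1276]))]
purple []
```

View pics/s5.png

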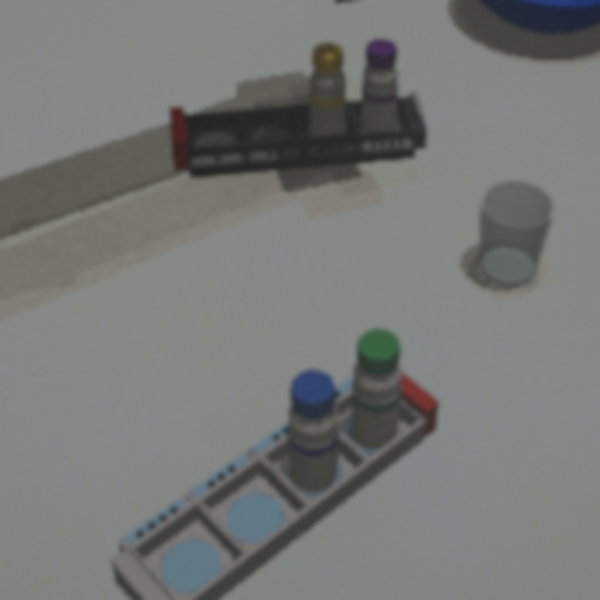

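Yellow stands upright in seat 3, at crop (327,90), next to purple. Blue is next.

Call:
jog_arm(
  rows="-1.7 4.5 0 0 0 0 -1;-1.7 4.7 0 0 0 0 -1;-1.7 4.7 0 0 0 0 -1;-1.7 4.7 0 0 0 0 -1;-1.7 4.7 0 0 0 0 -1",
)

```text
time: 19.77
position: [0.5201, -0.0622, 0.1748]
tool_rot: [3.116, 0.398, 0.0]
ft_force: [1.0, -0.3, 0.0]
grip_width: 0.999
grip_force: 0.0
```

Call:
jog_arm(
  rows="-1.7 4.7 0 0 0 0 -1;-1.7 4.7 0 0 0 0 -1;-1.7 4.6 0 0 0 -0.18 -1;0 0 0 0 0 -0.18 -1;0 0 0 0 0 -0.02 -1",
)

```text
time: 20.4
position: [0.5065, -0.2091, 0.1744]
tool_rot: [-2.985, -0.978, 0.0]
ft_force: [0.4, 0.1, 0.1]
grip_width: 0.999
grip_force: 0.0
```

Call:
jog_arm(
  rows="0 0 0 0 0 -0.01 -1;0 0 0 0 0 0 -1",
)

```text
time: 20.65
position: [0.507, -0.2081, 0.1747]
tool_rot: [2.979, 0.998, -0.0]
ft_force: [-0.4, -0.1, 0.6]
grip_width: 1.001
grip_force: 0.0
```

```bash
python3 nav.py .510 -.2083 .0446 37.4
```

```text
t 20.65 pos [ 0.507  -0.2081  0.1747] shift_cm [ 0.23  0.19 13.01] rot [ 0.     0.    -0.006] w 1.001 gf 0.0 j7 -0.65
```

Call:
jog_arm(
  rows="0.2 0.2 3 0 0 0 -1;0 0 5 0 0 0 -1;0 0 4 0 0 0 -1;0 0 1 0 0 0 -1;0 0 0 0 0 0 1",
)

```text
time: 21.28
position: [0.5099, -0.2091, 0.0449]
tool_rot: [-2.979, -0.998, -0.0]
ft_force: [0.8, 0.6, 0.6]
grip_width: 0.949
grip_force: 0.0
```

Call:
jog_arm(
  rows="0 0 0 0 0 0 1;0 0 0 0 0 0 1;0 0 0 0 0 0 1;0 0 0 0 0 0 1;0 0 0 0 0 0 1",
)

```text
time: 21.9
position: [0.5097, -0.2096, 0.0447]
tool_rot: [2.978, 0.998, 0.0]
ft_force: [0.6, -0.7, 0.2]
grip_width: 0.403
grip_force: 0.3
```

Call:
jog_arm(
  rows="0 0 0 0 0 0 1;0 0 -1 0 0 0 1;0 0 -3 0 0 0 1;0 0 -5 0 0 0 1;0 0 -3 0 0 0 1",
)

```text
time: 22.52
position: [0.5105, -0.2095, 0.1676]
tool_rot: [2.977, 0.998, 0.003]
ft_force: [-0.4, -0.1, -1.5]
grip_width: 0.382
grip_force: 25.0
```

```bash
python3 nav.py .489 .182 .0446 4.6
```

```text
t 22.52 pos [ 0.5105 -0.2095  0.1676] shift_cm [ 21.87 -32.56  12.24] rot [ 0.002 -0.002  0.567] w 0.382 gf 25.0 j7 -0.65
```

Call:
jog_arm(
  rows="1.8 -2.7 0 0 0 0 1;2.8 -4.2 0 0 0 0 1;2.8 -4.2 0 0 0 0 1;2.8 -4.2 0 0 0 0 1;2.8 -4.2 0 0 0 0 1",
)

```text
time: 23.15
position: [0.4955, 0.0262, 0.1652]
tool_rot: [2.978, 0.998, 0.001]
ft_force: [0.3, -0.5, 0.4]
grip_width: 0.382
grip_force: 25.0
```

Call:
jog_arm(
  rows="2.8 -4.2 0 0 0 0 1;2.8 -4.2 0 0 0 0 1;2.8 -4.2 0 0 0 0.18 1;0 0 0 0 0 0.18 1;0 0 0 0 0 0.18 1",
)

```text
time: 23.78
position: [0.487, 0.1726, 0.165]
tool_rot: [3.136, 0.184, 0.0]
ft_force: [-0.1, -0.2, -0.3]
grip_width: 0.387
grip_force: 25.0
```

Call:
jog_arm(
  rows="0 0 0 0 0 0.03 1;0 0 0 0 0 0 1;0 0 0 0 0 0 1",
)

```text
time: 24.15
position: [0.4874, 0.1715, 0.1646]
tool_rot: [3.138, 0.145, -0.0]
ft_force: [-1.2, -0.6, -1.8]
grip_width: 0.387
grip_force: 25.0
```

```bash
python3 nav.py .489 .182 .0446 4.6
```

```text
t 24.15 pos [0.4874 0.1715 0.1646] shift_cm [ 0.26 -1.03 12.  ] rot [0.    0.    0.012] w 0.387 gf 25.0 j7 -1.94
```

Call:
jog_arm(
  rows="0.3 -1 0 0 0 0.01 1;0 0 4 0 0 0 1;0 0 4 0 0 0 1;0 0 2 0 0 0 1;0 0 0.4 0 0 0 1",
)

```text
time: 24.78
position: [0.4888, 0.1822, 0.0596]
tool_rot: [-3.139, -0.128, 0.003]
ft_force: [-0.4, -0.2, -1.0]
grip_width: 0.381
grip_force: 25.0
```

Call:
jog_arm(
  rows="0 0 0.4 0 0 0 1;0 0 0.4 0 0 0 1;0 0 0.2 0 0 0 1;0 0 0.2 0 0 0 1;0 0 0.1 0 0 0 1",
)

```text
time: 25.4
position: [0.4895, 0.1818, 0.0476]
tool_rot: [3.139, 0.127, 0.0]
ft_force: [-0.4, 0.2, -0.4]
grip_width: 0.383
grip_force: 25.0
```

Call:
jog_arm(
  rows="0 0 0.1 0 0 0 1;0 0 0 0 0 0 1;0 0 0.1 0 0 0 1;0 0 0 0 0 0 1;0 0 0 0 0 0 1",
)

```text
time: 26.02
position: [0.4894, 0.1819, 0.0455]
tool_rot: [3.139, 0.128, -0.0]
ft_force: [-0.2, 0.9, -1.4]
grip_width: 0.382
grip_force: 25.0
```

Call:
jog_arm(
  rows="0 0 0.1 0 0 0 1;0 0 0 0 0 0 1;0 0 0.05 0 0 0 1;0 0 0 0 0 0 1;0 0 0 0 0 0 1",
)

```text
time: 26.65
position: [0.4898, 0.1819, 0.0445]
tool_rot: [3.139, 0.127, 0.001]
ft_force: [-0.5, -1.5, 5.7]
grip_width: 0.386
grip_force: 25.0
```

Call:
jog_arm(
  rows="0 0 -0.05 0 0 0 1;0 0 0 0 0 0 0.1;0 0 0 0 0 0 -1;0 0 0 0 0 0 -1;0 0 0 0 0 0 -1",
)

```text
time: 27.28
position: [0.4893, 0.1819, 0.0444]
tool_rot: [3.139, 0.128, -0.0]
ft_force: [0.3, -0.0, -0.1]
grip_width: 0.707
grip_force: 0.0
```

Call:
jog_arm(
  rows="0 0 -1 0 0 0 -1;0 0 -3 0 0 0 -1;0 0 -5 0 0 0 -1;0 0 -4 0 0 0 -1;0 0 0 0 0 -0.18 -1",
)

```text
time: 27.9
position: [0.4918, 0.1831, 0.179]
tool_rot: [-3.114, -0.416, -0.012]
ft_force: [-0.6, -0.1, -1.0]
grip_width: 0.999
grip_force: 0.0
```

```bash
python3 nav.py .556 -.1745 .0446 37.4;python3 - <<'E'
from m import *
S=cam('side')
cv2.imwrite('pics/s6.png',cv2.resize(S['img'][100:350,120:370],None,fx=2.4,fy=2.4))
hsv=cv2.cvtColor(S['img'],cv2.COLOR_BGR2HSV)
m=cv2.inRange(hsv,(45,60,50),(90,255,255));k,l,s,c=cv2.connectedComponentsWithStats(m)
print([(s[i,4],c[i].round(1),ray(S,*c[i],.095).round(4)) for i in range(1,k) if s[i,4]>40])
E
```

```text
t 27.9 pos [0.4918 0.1831 0.179 ] shift_cm [-3.31 36.17 13.46] rot [ 0.003 -0.007 -0.387] w 0.999 gf 0.0 j7 -1.79
[(np.int32(186), array([277.5, 244.1]), array([ 0.556 , -0.1739,  0.095 ]))]
```

View pics/s6.png

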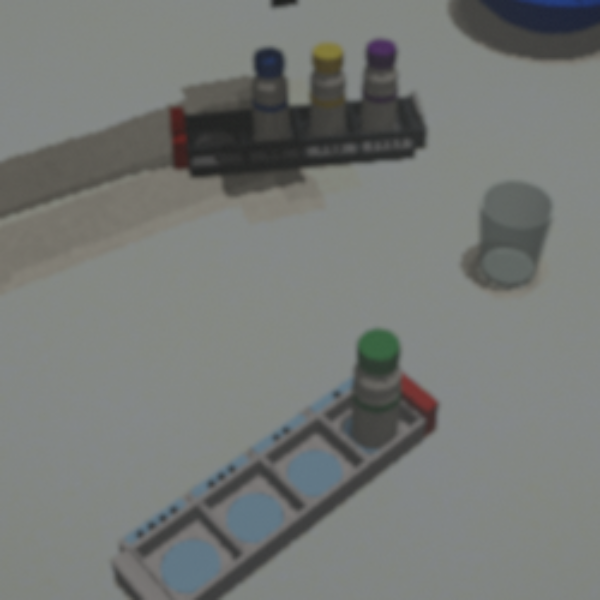

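Blue stands upright in seat 2, at crop (270,90). Green is last.

Call:
jog_arm(
  rows="-0.4 4.5 0 0 0 0 -1;-0.4 4.5 0 0 0 0 -1;-0.4 4.5 0 0 0 0 -1;-0.4 4.5 0 0 0 0 -1;-0.4 4.5 0 0 0 0 -1",
)

```text
time: 28.58
position: [0.5281, -0.042, 0.1747]
tool_rot: [3.115, 0.405, -0.0]
ft_force: [0.7, 0.4, 0.1]
grip_width: 0.999
grip_force: 0.0
```

Call:
jog_arm(
  rows="-0.4 4.5 0 0 0 0 -1;-0.4 4.5 0 0 0 0 -1;-0.4 4.5 0 0 0 -0.18 -1;0 0 0 0 0 -0.18 -1;0 0 0 0 0 -0.03 -1",
)

```text
time: 29.2
position: [0.5512, -0.1742, 0.1743]
tool_rot: [-2.977, -1.0, 0.0]
ft_force: [-0.5, -0.1, 0.4]
grip_width: 0.998
grip_force: 0.0
```

Call:
jog_arm(
  rows="0 0 0 0 0 0 -1;0 0 0 0 0 0 -1",
)

```text
time: 29.45
position: [0.5515, -0.1734, 0.1747]
tool_rot: [2.977, 1.004, -0.0]
ft_force: [0.5, 0.8, 0.1]
grip_width: 0.999
grip_force: 0.0
```

```bash
python3 nav.py .556 -.1745 .0446 37.4
```

```text
t 29.45 pos [ 0.5515 -0.1734  0.1747] shift_cm [ 0.29  0.36 13.01] rot [ 0.     0.    -0.002] w 0.999 gf 0.0 j7 -0.77
```

Call:
jog_arm(
  rows="0.3 0.35 3 0 0 0 -1;0 0 5 0 0 0 -1;0 0 4 0 0 0 -1;0 0 1 0 0 0 -1;0 0 0 0 0 0 1",
)

```text
time: 30.08
position: [0.5563, -0.1749, 0.045]
tool_rot: [2.977, 1.005, 0.0]
ft_force: [0.7, -0.0, -0.2]
grip_width: 0.95
grip_force: 0.0
```

Call:
jog_arm(
  rows="0 0 0 0 0 0 1;0 0 0 0 0 0 1;0 0 0 0 0 0 1;0 0 0 0 0 0 1;0 0 0 0 0 0 1",
)

```text
time: 30.7
position: [0.5561, -0.1753, 0.0447]
tool_rot: [2.976, 1.005, 0.0]
ft_force: [1.5, -0.6, 0.2]
grip_width: 0.401
grip_force: 0.4
```

Call:
jog_arm(
  rows="0 0 0 0 0 0 1;0 0 -1 0 0 0 1;0 0 -3 0 0 0 1;0 0 -5 0 0 0 1;0 0 -3 0 0 0 1",
)

```text
time: 31.32
position: [0.5569, -0.175, 0.1676]
tool_rot: [2.975, 1.005, 0.004]
ft_force: [0.4, -0.6, -1.1]
grip_width: 0.384
grip_force: 24.6
```

```bash
python3 nav.py .4355 .1775 .0446 4.6
```

```text
t 31.32 pos [ 0.5569 -0.175   0.1676] shift_cm [ 11.71 -35.43  12.23] rot [ 0.002 -0.002  0.571] w 0.384 gf 24.6 j7 -0.77
```

Call:
jog_arm(
  rows="1 -3 0 0 0 0 1;1.5 -4.6 0 0 0 0 1;1.5 -4.6 0 0 0 0 1;1.5 -4.6 0 0 0 0 1;1.5 -4.6 0 0 0 0 1",
)

```text
time: 31.95
position: [0.4812, 0.0391, 0.1651]
tool_rot: [2.976, 1.005, 0.001]
ft_force: [0.6, -0.3, -0.2]
grip_width: 0.383
grip_force: 24.6
```

Call:
jog_arm(
  rows="1.5 -4.6 0 0 0 0 1;1.5 -4.6 0 0 0 0 1;1.5 -4.6 0 0 0 0.18 1;0 0 0 0 0 0.18 1;0 0 0 0 0 0.18 1",
)

```text
time: 32.58
position: [0.4341, 0.1742, 0.165]
tool_rot: [3.136, 0.177, 0.001]
ft_force: [0.6, -0.2, -1.4]
grip_width: 0.386
grip_force: 24.6
```

Call:
jog_arm(
  rows="0 0 0 0 0 0.03 1;0 0 0 0 0 0 1;0 0 0 0 0 0 1",
)

```text
time: 32.95
position: [0.4346, 0.1732, 0.1646]
tool_rot: [3.138, 0.138, -0.0]
ft_force: [-0.3, 0.5, -0.7]
grip_width: 0.381
grip_force: 24.6
```

```bash
python3 nav.py .4355 .1775 .0446 4.6
```

```text
t 32.95 pos [0.4346 0.1732 0.1646] shift_cm [ 0.13 -0.42 12.  ] rot [0.    0.    0.008] w 0.381 gf 24.6 j7 -1.91
```

Call:
jog_arm(
  rows="0.1 -0.4 0 0 0 0.01 1;0 0 4 0 0 0 1;0 0 4 0 0 0 1;0 0 2 0 0 0 1;0 0 0.4 0 0 0 1",
)

```text
time: 33.58
position: [0.4341, 0.1773, 0.0593]
tool_rot: [-3.139, -0.121, 0.005]
ft_force: [0.2, -0.2, -0.7]
grip_width: 0.383
grip_force: 24.6
```

Call:
jog_arm(
  rows="0 0 0.4 0 0 0 1;0 0 0.4 0 0 0 1;0 0 0.2 0 0 0 1;0 0 0.2 0 0 0 1;0 0 0.1 0 0 0 1",
)

```text
time: 34.2
position: [0.4353, 0.1773, 0.0476]
tool_rot: [3.139, 0.12, 0.0]
ft_force: [-0.1, 0.1, -1.7]
grip_width: 0.383
grip_force: 24.6
```

Call:
jog_arm(
  rows="0 0 0.1 0 0 0 1;0 0 0.1 0 0 0 1;0 0 0.1 0 0 0 1;0 0 0 0 0 0 1;0 0 0 0 0 0 1",
)

```text
time: 34.83
position: [0.4354, 0.1773, 0.0446]
tool_rot: [3.139, 0.12, 0.0]
ft_force: [0.4, -0.4, -0.0]
grip_width: 0.38
grip_force: 24.6
```

Call:
jog_arm(
  rows="0 0 0.05 0 0 0 1;0 0 0 0 0 0 1;0 0 0 0 0 0 0.1;0 0 0 0 0 0 -1;0 0 0 0 0 0 -1",
)

```text
time: 35.45
position: [0.4351, 0.1773, 0.0438]
tool_rot: [3.139, 0.12, -0.001]
ft_force: [-0.9, -0.5, -0.6]
grip_width: 0.597
grip_force: 0.0
```

Call:
jog_arm(
  rows="0 0 0 0 0 0 -1;0 0 -1 0 0 0 -1;0 0 -3 0 0 0 -1;0 0 -5 0 0 0 -1;0 0 -5 0 0 0 -1",
)

```text
time: 36.08
position: [0.435, 0.1775, 0.186]
tool_rot: [3.139, 0.121, 0.0]
ft_force: [1.1, 0.2, 0.2]
grip_width: 0.993
grip_force: 0.0
```

Call:
jog_arm(
  rows="0 0 -2 0 0 0 -1;0 3 0 0 0 0 -1;0 3 0 0 0 0 -1;0 0 0 0 0 0 -1;0 0 0 0 0 0 -1",
)

```text
time: 36.7
position: [0.4398, 0.1184, 0.2045]
tool_rot: [-3.139, -0.121, -0.001]
ft_force: [-0.5, 0.7, -1.2]
grip_width: 1.001
grip_force: 0.0
```

Run:
```python
from h import *
S=cam('side')
cv2.imwrite('pics/s7.png',cv2.resize(S['img'][90:350,120:370],None,fx=2.3,fy=2.3))
```

```text
(no output)
```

View pics/s7.png

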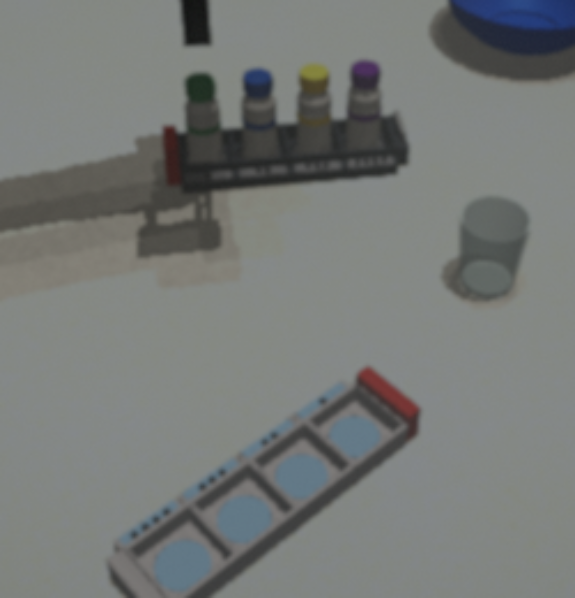

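All four bottles stand upright in the analyser rack: green, blue, yellow, purple from the red end, at crop columns 203, 258, 314 and 366. The beaker has not moved and the gripper is clear.

```bash
python3 -c "
from bench import ticket
print(ticket.close_job())"
```

```text
the job is handed in; nothing more can be done
None
```

All four bottles are upright in the analyser rack in their original order (green, blue, yellow, purple from the red end), the beaker was not moved, and the job was handed in at about 37 s.

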